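# Spread the snap ring and slide it down the stirrer spindle to its groove

## Task

Pull the spreading pliers up out of their upright holder, put their tips into the gap of the snap ring that lies on top of the stirrer spindle, squeeze the handles to spread the ring, and slide it down the spindle until it lies flat on the hub, level with the groove. Finish while still holding: keep the pliers gripped and squeezed with their tips in the gap, so that the ring stays spread clear of the spindle at the groove, with nothing but the gripper and the ring touching the pliers. Do not drop the ring off the spindle, and leave the glassware and other things on the table where they are.

Things in the scene. Friction and masses are not known exactly. Their poses are not given: they have to be found in the camera images.
- pliers: spreading snap-ring pliers, upright in the holder, tips down; steel jaws, black handles, 180 mm long, about 140 g. Origin midway between the lower ends of the tips (it stays there within 2 mm when squeezed); z up towards the handles; y: line along which handles are squeezed and tips spread; alike after half a turn about z. Squeezing the handles spreads the tips (reverse action)
- plier_grip (a point): place to squeeze, 145 mm above the pliers' origin, midway between two round grip pads on the handles (18 mm across, level, 18 mm long along x); 62 mm over both pads at rest. Handles end 35 mm above. 7 N a pad begins to spread, 16 N at 0.2 rad, plus up to 5 N for the ring. Squeezed by only 1 to 3 mm it is carried safely and the tips still fit the ring's gap
- plier_shoulder (a point): middle of the pliers, 9 mm above the tips' lower ends: here the jaws step out by 6 mm on each outer side into shoulders 16 mm long along x that push the ring's lugs down. Below it the tips are two pins, each 8 mm along x and 3.5 mm along y, 10 mm over both at rest. The pivot is 85 mm above the lower ends
- plier_left (a joint): turn of the left jaw, rad: 0 at rest (tips together), grows up to 0.22 as the handles are squeezed and the tips spread; the right jaw follows equally. 0.01 rad is 1.2 mm less over the grip pads and each pin 0.8 mm outward
- holder: fixed upright tool holder: foot 70 by 80 mm, socket with its rim 70 mm above the table; the pliers' tips stand on its inside floor 10 mm above the table, in a slot 19 mm (x) by 30 mm (y). Origin centre of underside; its y is the pliers' y at the start
- unit: fixed stirrer drive: round grey housing 120 mm across, 50 mm high, connector block on its +x side, upright steel spindle in the middle. Heights above the table: flat hub face (46 mm across) 75 mm; groove (29.6 mm across) 75 to 82; spindle (34 mm across) 82 to its shoulder at 105; nose (27 mm across) to 118. Origin centre of underside
- groove (a point): point on the spindle's axis at the foot of the groove, level with the hub face (75 mm above the table)
- ring: open steel snap ring lying flat on the spindle's shoulder round the nose, sprung shut; 50 mm across, 4.5 mm thick, about 48 g, two straight lugs pointing out along its -x beside the gap. Origin on its axis at the underside, z up, moving with the solid bridge opposite the gap. It slides down only when both arms are spread by about 0.1 rad or more, then lies on the hub face
- ring_gap (a point): middle of the gap between the lugs, 29 mm from the ring's axis along its -x, level with the ring's top; gap 19 mm wide here at rest. The tips go in here from above, pliers' y along the ring's y. Lugs reach 22 to 36 mm from the axis; free air below them down to the housing (50 mm above the table)
- ring_left (a joint): turn of the ring's left arm, rad: 0 sprung shut, grows as it is spread, up to 0.27; 1 mm clear of the spindle all round at 0.15; a lug moves 0.5 mm per 0.01 rad, and takes 1 N to begin, 3 N at 0.2 rad
- ring_right (a joint): the same for the right arm (both move alike)
- conical_flask: small stoppered conical glass flask, 66 mm across the base, 88 mm tall, bystander; origin centre of underside
- amber_flask: small brown volumetric flask, 54 mm across, 100 mm tall, bystander; origin centre of underside
- reagent: reagent jar, 52 mm across, 100 mm tall, bystander; origin centre of underside
- beaker: glass beaker, 60 mm across, 70 mm tall, bystander; origin centre of underside
- dish: flat clear dish, 52 mm across, 14 mm tall, bystander; origin centre of underside
- washer: loose plain steel washer lying on the table, closed all round, 36 mm outside, 4 mm thick, bystander; origin centre of underside
- screwdriver: screwdriver lying on the table, 160 mm long, bystander; origin on its underside, x axis along it
- pot: small sample pot with lid, 40 mm across, 50 mm tall, bystander; origin centre of underside
There are look-alikes about, which are no part of the job. Of the things like the pliers, leave any that is red; of the rest the larger one is meant.

How it is judged:
By the outcome, as a careful person would: the job done as asked, in the order asked, and still so for the second after the job is handed in, while the arm keeps its last pose, push and grip.
It also fails if it takes over 51 s, if anything falls off the work surface, if the arm or the gripper's body presses on something with over 40 N, if the wrist force passes 120 N, or if a joint passes its speed limit or range.

## Robot

A 7-joint arm with a two-finger parallel gripper is mounted at the origin on the work surface. World frame = base frame: x ahead of the robot, y to its left, z up, the work surface at z = 0. Lengths are in m, angles in rad, forces in N, time in s.
With the tool pointing down it reaches from about 0.4 to 0.925 m from the base axis. Payload 5.6 kg.
Tool frame: the origin (TCP) lies midway between the tips of the shut fingers; the grasp point (between the pads) lies 19 mm behind it; x points along the fingers, y is the direction in which the jaws open and shut, and the axes are right-handed (so a half turn about x gives the same grasp; the last joint's range is limited). The gripper opens to 85 mm and grips with 20 to 120 N. Pads are 22 mm wide; open, the fingers measure 114 mm over their backs; the gripper's body (76 mm by 85 mm) begins 54 mm behind the grasp point. The pads swing forward as they close: fully open they stand 13 mm farther back than shut.
Start: joints at [1.211, 0.468, -0.012, 1.603, 0.006, 1.071, -0.056], TCP at [0.202, -0.618, 0.231] pointing down, gripper open.
Joint ranges: [-2.53, 2.53], [-0.31, 2.02], [-1.57, 1.55], [0.28, 2.44], [-1.29, 4.43], [0.15, 1.84], [-2.92, 2.92]. Speed limits (rad/s): [2.57, 2.57, 3.14, 3.14, 3.14, 3.14, 3.14].

## Interface

Orientations are given as a rotation vector (axis times angle).
In Python, from bench import state, capture, camera_params, job_done gives the robot as it stands.
- The arm moves only by the tool apply_moves, never from a script. Its argument "series" is a list that holds one entry, the list of rows, each a list of 5 numbers: the shift along the tool's x, y, z in mm, then the turn about the tool's x in degrees, then the finger opening in mm, from 0 to 85.4. In form: [[[tx, ty, tz, spin, fingers], ...]]. A call has 1 to 5 rows; each row is the pose to reach, as a shift and turn from the pose commanded when the call began, along the tool's axes at that moment; what a row does not reach only later rows make up. A row lasts 1/10 s, in which the tool goes at most 50 mm and 8.59 degrees, less where a joint would pass 70% of its speed; a pose out of reach is approached as far as the arm can. A call with a gripper value outside its range is refused whole. The fingers move at their own pace and stop on an object; the grip force is fixed at half the most. Time passes only in rows, so rows that repeat a pose let the fingers close. It gives the time, the measured TCP pose, the force and the opening at its end, in the units of the state.
- state(): the state, without advancing time (a new reading comes with each control period).
- capture(name): name is "side" or "top" or "wrist"; returns the picture (384x512x3 uint8, red, green, blue); there is no depth.
- camera_params(name): a dict with "mtx" (3x3 intrinsics, pixels), "rvec" (rotation vector, rad) and "tvec" (3), from world to camera coordinates, as OpenCV has them. Camera axes: x right, y down, z forward; pixel columns grow to the right and rows downward; lengths in m; the calibration is good to about 2 mm. A picture is of the moment at which its call begins: read the wrist's pose just before it. camera_params takes no time and is no camera call; for the wrist camera it gives the pose at the moment of the call.
- job_done(): hands the job in, once; it reports no verdict.
The state is a dict: "time_s": time; "qpos": joint angles; "joint_velocities": joint speeds; "tau": joint torques, N m; "position": TCP position; "tcp_rot": TCP orientation; "force": force on the tool from outside, world axes, zero at the start; "wrist_torque": the same for the moment, N m; "grip_width": finger opening in m.
Only numpy, scipy, OpenCV 4.12 (cv2) and the standard library are available. Lean on these libraries where they do the work, as an engineer would, in place of code of your own. Each camera call takes 0.05 s, during which the arm holds its last target. There are 200 camera calls.

## Working session

There is one attempt and no reset: what is moved stays moved. The work goes in short steps, Python scripts to look and compute and a tool call to move; the robot and the scene stay as the last step left them, time stands still between calls to the robot, and variables do not carry over. Pictures are saved under pics/ and viewed, about 8 in all and at most 12, crops included, and the job is handed in when it is done.

Besides the shell and the picture viewer there is one more tool, called after "Emit:" as name([rows], argument=value, ...), one row to a line, values as JSON. apply_moves: Moves the arm, as the interface text tells. Its arguments: {"type":"object","properties":{"series":{"type":"array"}},"required":["series"]}

```bash
mkdir -p pics; ls; cat > h.py <<'E'
import numpy as np,cv2
from bench import state,capture,camera_params
def save(n,f,crop=None,s=1):
    im=capture(n)
    if crop: a,b,c,d=crop; im=im[b:d,a:c]
    im=cv2.resize(im,None,fx=s,fy=s,interpolation=cv2.INTER_CUBIC)
    cv2.imwrite(f'pics/{f}.png',im[:,:,::-1]); return im
def cam(n,p=None):
    p=p or camera_params(n); R=cv2.Rodrigues(np.array(p['rvec'],float))[0]
    return np.array(p['mtx'],float),R,np.array(p['tvec'],float).reshape(3)
def ray(n,u,v,z,p=None):
    K,R,t=cam(n,p); d=R.T@np.linalg.inv(K)@[u,v,1]; c=-R.T@t
    return c+d*(z-c[2])/d[2]
def proj(n,P,p=None):
    K,R,t=cam(n,p); q=(R@np.atleast_2d(P).T).T+t; q=q@K.T; return q[:,:2]/q[:,2:]
def tool():
    s=state(); return np.array(s['position']),cv2.Rodrigues(np.array(s['tcp_rot'],float))[0],s
E
python3 - <<'E'
from h import *
a=save('top','top'); b=save('side','side')
for n in('top','side','wrist'):
    K,R,t=cam(n); print(n,K[0,0],K[0,2],K[1,2],(-R.T@t).round(3),R.round(2).tolist())
p,R,s=tool(); print(p,R.round(3).tolist(),s['time_s'],s['grip_width'],s['force'])
E
```

```text
pics
top 489.22463427293957 243.90878771709063 197.75338124146313 [0.362 0.011 1.442] [[0.03, -1.0, 0.02], [-0.99, -0.03, -0.11], [0.11, -0.01, -0.99]]
side 366.20497171561294 256.5666954075532 186.3096398545687 [0.08  0.46  0.584] [[-0.71, -0.71, 0.0], [-0.43, 0.42, -0.8], [0.56, -0.57, -0.6]]
wrist 312.618057858545 255.56160407968105 188.4532313162265 [ 0.265 -0.597  0.374] [[0.31, -0.95, -0.0], [-0.92, -0.3, 0.26], [-0.25, -0.08, -0.97]]
[ 0.20227658 -0.61716994  0.23041514] [[-0.001, 0.311, -0.95], [0.002, -0.95, -0.311], [-1.0, -0.002, 0.0]] 0.1 0.08538190095443564 [ 0.44431897  0.46587953 -1.50932706]
```

View pics/top.png

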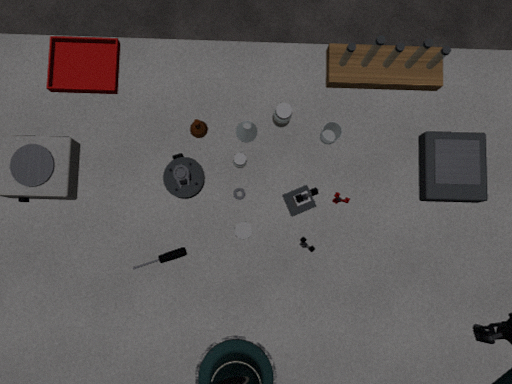

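View pics/side.png

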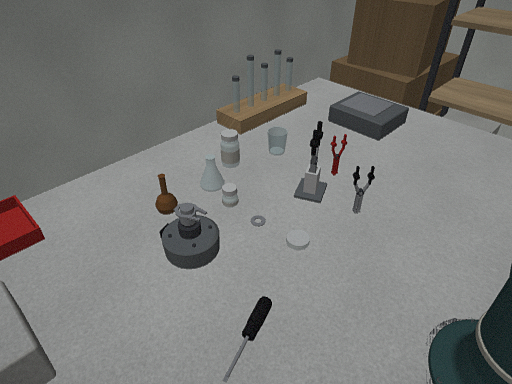

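The top view shows the holder with the large black pliers at about (299,200), the red and small look-alikes at (341,198) and (307,243), and the unit at (183,177). The side view agrees. I'll enlarge both.

```bash
python3 - <<'E'
from h import *
t=cv2.imread('pics/top.png'); s=cv2.imread('pics/side.png')
f=lambda im,x,y,w,h,k:cv2.resize(im[y:y+h,x:x+w],(w*k,h*k),interpolation=cv2.INTER_CUBIC)
a=np.vstack([np.hstack([f(t,155,145,50,50,8)[:300*2],f(t,275,165,50,50,8)]),np.hstack([f(s,155,195,80,40,5),f(s,290,115,80,40,5)])])
cv2.imwrite('pics/z1.png',a); print(a.shape)
# unit: housing top z=.05 ; holder foot z~0..
print('unit',ray('top',183.5,177.5,.05),'side',ray('side',191,238,.05))
E
```

```text
(600, 800, 3)
unit [0.56504117 0.16518711 0.05      ] side [0.54948489 0.17620376 0.05      ]
```

View pics/z1.png

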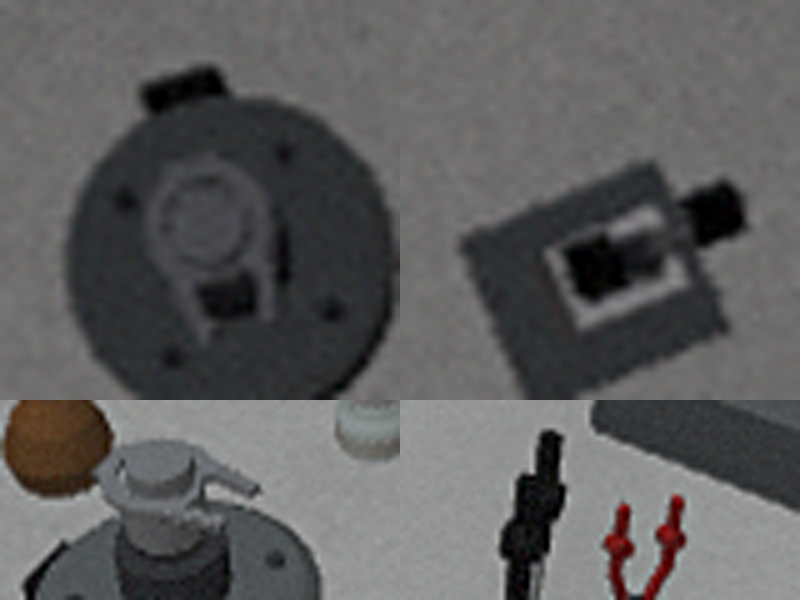

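The crops show the nose centre at (181,172.7), the lug ends around (184.5,185.6), the handle ends at (299.4,198.5) and (314.8,191.6), and the holder foot centre at (299.4,200.5).

```bash
python3 - <<'E'
from h import *
n=ray('top',181,172.7,.118);a=ray('top',155+203/8,145+335/8,.1095);b=ray('top',155+268/8,145+315/8,.1095)
print('nose',n,'lug',a,b,'mid dist',np.linalg.norm(((a+b)/2-n)[:2]))
g=(a+b)/2-n; print('ring -x dir',np.degrees(np.arctan2(g[1],g[0])),'lug line',np.degrees(np.arctan2(*(b-a)[1::-1])))
h1=ray('top',299.4,198.5,.19);h2=ray('top',314.8,191.6,.19);print('handles',h1,h2,(h1+h2)/2,np.linalg.norm(h1-h2),np.degrees(np.arctan2(*(h2-h1)[1::-1])))
print('holder',ray('top',299.4,200.5,.01))
c=[ray('top',275+x/8,165+y/8,.01) for x,y in((65,240),(250,160),(325,328))]
print(c,[np.degrees(np.arctan2(*(q-p)[1::-1])) for p,q in zip(c,c[1:])])
p,R,s=tool(); print(p,s['qpos'])
# wrist cam relative to tool
K,Rc,t=cam('wrist'); print('cam in tool',R.T@(-Rc.T@t-p)); print('optical axis in tool',R.T@Rc[2])
E
```

```text
nose [0.56813978 0.16499645 0.118     ] lug [0.53017436 0.16613029 0.1095    ] [0.53771052 0.14418564 0.1095    ] mid dist 0.03558446102841109
ring -x dir -163.94961884197292 lug line -71.04667839608474
handles [ 0.49848592 -0.15056611  0.19      ] [ 0.51752954 -0.190181    0.19      ] [ 0.50800773 -0.17037356  0.19      ] 0.04395451045713578 -64.32552626010637
holder [ 0.51223185 -0.17392133  0.01      ]
[array([ 0.52719813, -0.12559711,  0.01      ]), array([ 0.55889656, -0.1935828 ,  0.01      ]), array([ 0.49727978, -0.22203882,  0.01      ])] [np.float64(-65.00264501140377), np.float64(-155.21144224694612)]
[ 0.20227658 -0.61716994  0.23041514] [ 1.21100065  0.46829648 -0.01160839  1.60356454  0.00595657  1.07142275
 -0.05630346]
cam in tool [-1.43947609e-01 -5.49603866e-05 -6.63167855e-02]
optical axis in tool [0.96560644 0.00147577 0.26000389]
```

```bash
cat >> h.py <<'E'
def to(x,y,z,yaw):
    p,R,s=tool(); d=R.T@(np.array([x,y,z])-p)*1000
    cur=np.degrees(np.arctan2(R[1,1],R[0,1])); sp=-((yaw-cur+180)%360-180)
    print('shift',d.round(1),'spin',round(sp,2),'| at',p.round(4),'yaw',round(cur,2),'tilt',R[:2,0].round(4),'t',round(s['time_s'],2),'w',round(s['grip_width']*1000,1),'F',np.round(s['force'],1))
E
python3 -c "
from h import *
to(.508,-.172,.255,-64.7)"
```

```text
shift [ -24.1 -327.9 -429.2] spin -7.15 | at [ 0.2023 -0.6172  0.2304] yaw -71.85 tilt [-0.0006  0.0015] t 0.1 w 85.4 F [ 0.4  0.5 -1.5]
```

Emit:
apply_moves([
  [[-24, -328, -429, -7.15, 85], [-24, -328, -429, -7.15, 85], [-24, -328, -429, -7.15, 85], [-24, -328, -429, -7.15, 85], [-24, -328, -429, -7.15, 85]],
])

```text
time_s: 0.6
position: [0.3444, -0.4098, 0.2422]
tcp_rot: [1.977, 0.444, -1.977]
force: [0.5, -0.2, 0.1]
grip_width: 0.0849
```

```bash
python3 -c "
from h import *
to(.508,-.172,.255,-64.7)"
```

```text
shift [ -12.8 -145.1 -249.5] spin -0.02 | at [ 0.3444 -0.4098  0.2422] yaw -64.72 tilt [-0.0003  0.0003] t 0.6 w 84.9 F [ 0.5 -0.2  0.1]
```

Emit:
apply_moves([
  [[-13, -145, -250, 0, 85], [-13, -145, -250, 0, 85], [-13, -145, -250, 0, 85], [-13, -145, -250, 0, 85], [-13, -145, -250, 0, 85]],
])

```text
time_s: 1.1
position: [0.4861, -0.2043, 0.2536]
tcp_rot: [1.977, 0.443, -1.977]
force: [0.9, -0.1, -0.1]
grip_width: 0.0854
```

Emit:
apply_moves([
  [[-2, -20, -34, 0, 85], [-2, -20, -34, 0, 85]],
])

```text
time_s: 1.3
position: [0.5106, -0.167, 0.2558]
tcp_rot: [1.974, 0.455, -1.969]
force: [-0.4, 0.0, 0.2]
grip_width: 0.0853
```

```bash
python3 - <<'E'
from h import *
to(.508,-.172,.255,-64.7)
im=save('wrist','w1',None,1.5)
p=np.array([.508,-.172,0]);u=np.array([np.cos(np.radians(-64.7)),np.sin(np.radians(-64.7)),0])
print(proj('wrist',[p+u*.022+[0,0,.19],p-u*.022+[0,0,.19],p+[0,0,.155],p+[0,0,.07]])*1.5)
E
```

```text
shift [0.8 3.3 4.5] spin 0.57 | at [ 0.5106 -0.167   0.2558] yaw -64.13 tilt [0.0018 0.0028] t 1.3 w 85.3 F [-0.4  0.   0.2]
[[431.92494134 306.5894225 ]
 [338.04826833 305.96097196]
 [384.76602923 286.32294454]
 [384.40050173 254.59603641]]
```

View pics/w1.png

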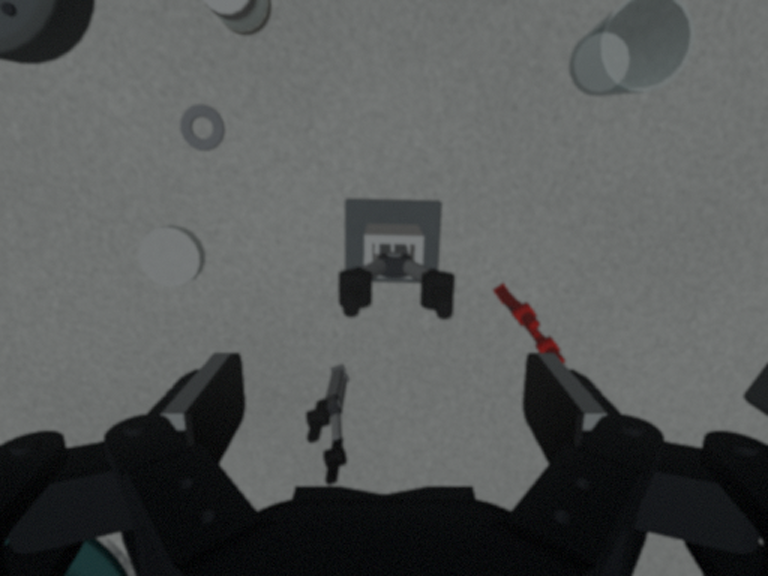

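The wrist view shows the handle ends at (349,312) and (445,314), about 12 px right and 7 px below the prediction. The foot's far edge runs from (345,199) to (441,202).

```bash
python3 - <<'E'
from h import *
r=lambda u,v,z:ray('wrist',u/1.5,v/1.5,z)
a,b=r(349,312,.19),r(445,314,.19); m=(a+b)/2
print(a,b,m,np.linalg.norm(a-b),np.degrees(np.arctan2(*(b-a)[1::-1])))
a,b=r(345,199,.005),r(441,202,.005); ang=np.arctan2(*(b-a)[1::-1]);n=np.array([np.cos(ang-np.pi/2),np.sin(ang-np.pi/2),0]);
print('foot',np.linalg.norm(a-b),np.degrees(ang),(a+b)/2+n*.035)
a,b=r(341,269,.164),r(453,273,.164);print('pads',(a+b)/2,np.linalg.norm(a-b),np.degrees(np.arctan2(*(b-a)[1::-1])))
to(.508,-.175,.22,-65)
E
```

```text
[ 0.49811369 -0.15797596  0.19      ] [ 0.51681384 -0.19911433  0.19      ] [ 0.50746377 -0.17854515  0.19      ] 0.045189174801541214 -65.55502592251065
foot 0.07989334422973683 -66.06520202546568 [ 0.50844829 -0.17870534  0.005     ]
pads [ 0.52038257 -0.17304647  0.164     ] 0.05788137905527123 -66.40002132276881
shift [35.4  3.8  2.8] spin 0.65 | at [ 0.5089 -0.1704  0.2554] yaw -64.35 tilt [-0.     0.001] t 1.35 w 85.3 F [-0.6 -0.1 -0.5]
```

The arm was still moving about 4 mm when that picture was taken. After correcting for that, the pliers are at about (0.5095,-0.175) with yaw -65.5. I'll align, then descend.

```bash
python3 -c "
from h import *
to(.5095,-.175,.132,-65.5)"
```

```text
shift [123.4   4.5   1.5] spin 1.15 | at [ 0.5089 -0.1704  0.2554] yaw -64.35 tilt [-0.     0.001] t 1.35 w 85.3 F [-0.6 -0.1 -0.5]
```

Emit:
apply_moves([
  [[30, 4.5, 1.5, 1.15, 85], [60, 4.5, 1.5, 1.15, 85], [90, 4.5, 1.5, 1.15, 85], [123, 4.5, 1.5, 1.15, 85], [123, 4.5, 1.5, 1.15, 85]],
])

```text
time_s: 1.85
position: [0.5041, -0.1789, 0.1284]
tcp_rot: [1.983, 0.428, -2.0]
force: [-0.8, 0.2, 0.1]
grip_width: 0.0853
```

```bash
python3 - <<'E'
from h import *
to(.5095,-.175,.132,-65.5)
save('wrist','w2')
s=save('side','s2',(280,90,400,210),5)
a=cv2.imread('pics/w2.png')[100:384,90:430]; a=cv2.resize(a,(600,501))
cv2.imwrite('pics/c2.png',np.hstack([a[:,150:500],cv2.resize(s[:,:,::-1],(450,501))]))
to(.5095,-.175,.132,-65.5)
E
```

```text
shift [-3.6 -1.4 -6.5] spin -0.47 | at [ 0.5041 -0.1789  0.1284] yaw -65.97 tilt [-0.0092  0.0023] t 1.85 w 85.3 F [-0.8  0.2  0.1]
shift [ 0.6 -3.1 -3.4] spin -0.44 | at [ 0.5077 -0.1792  0.1326] yaw -65.94 tilt [-0.0014  0.0001] t 1.95 w 84.8 F [0.2 0.1 0.6]
```

View pics/c2.png

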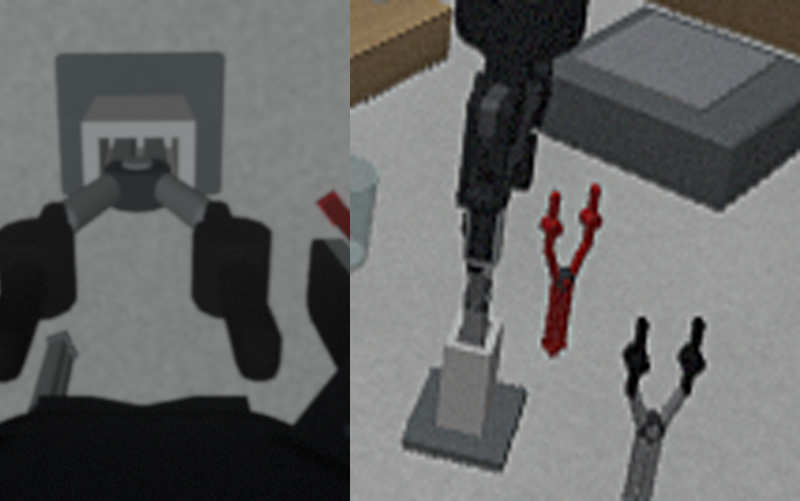

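The wrist view shows both grip pads between the open fingers, centred at about full-frame pixel (251.5,252). The side view shows the gripper upright over the holder, clear of the red and small pliers.

```bash
python3 - <<'E'
from h import *
p,R,s=tool(); K,Rc,t=cam('wrist'); 
# camera in tool; then at the first reading pose
c=R.T@(-Rc.T@t-p); Rct=Rc@R
p0=np.array([.5041,-.1789,.1284]); R0=cv2.Rodrigues(np.array([1.983,.428,-2.0]))[0]
for u,v,z in((251.5,252,.164),(251.5,205,.095)):
    for P,Q in((p0,R0),(p,R)):
        o=P+Q@c; d=Q@Rct.T@np.linalg.inv(K)@[u,v,1]; w=o+d*(z-o[2])/d[2]; print(w.round(4),'in tool',((Q.T@(w-P))*1000).round(1))
E
```

```text
[ 0.515  -0.1728  0.164 ] in tool [-35.7  -1.3 -12.2]
[ 0.5163 -0.1738  0.164 ] in tool [-31.4  -1.4 -10. ]
[ 0.5106 -0.1735  0.095 ] in tool [33.4 -2.1 -8.3]
[ 0.5131 -0.1744  0.095 ] in tool [37.6 -2.2 -7. ]
```

Emit:
apply_moves([
  [[0.5, -1.5, -2.5, -0.4, 85], [0.5, -3, -5, -0.4, 85], [0.5, -3, -5, -0.4, 85], [0.5, -3, -5, -0.4, 85]],
])

```text
time_s: 2.35
position: [0.5121, -0.1735, 0.1329]
tcp_rot: [1.985, 0.431, -1.983]
force: [0.6, -1.0, -0.1]
grip_width: 0.085
```

```bash
python3 - <<'E'
from h import *
to(.511,-.1743,.132,-65.5)
p,R,s=tool()
im=save('wrist','w3')
q=p+R@[-.024,0,0]; 
for z in(.19,.164,.07):
    pass
K,Rc,t=cam('wrist')
a=cv2.cvtColor(im,cv2.COLOR_RGB2GRAY)[160:330,130:380]
a=np.clip(a.astype(float)*2,0,255).astype(np.uint8)
cv2.imwrite('pics/c3.png',cv2.resize(a,(750,510),interpolation=cv2.INTER_CUBIC))
T=lambda x,y,z:((p+R@np.array([x,y,z]))*1)
o=p; to(.511,-.1743,.132,-65.5)
y=np.array([.5,0])
pts=[p+R@[0,0,0]*0 for _ in range(1)]
b=np.array([p[0],p[1],0])
print('pliers if centred at TCP: handle tops, pad front edges z.164 (x+-9), rim centre',((proj('wrist',[b+[0,0,.19],b+[0,0,.164]+R@[0,0,.009],b+[0,0,.164]-R@[0,0,.009],b+[0,0,.07]])-[130,160])*3).round())
E
```

```text
shift [0.9 0.3 1.3] spin 0.07 | at [ 0.5121 -0.1735  0.1329] yaw -65.43 tilt [ 0.0013 -0.0006] t 2.35 w 85.0 F [ 0.6 -1.  -0.1]
shift [0.7 0.4 1.2] spin 0.06 | at [ 0.5119 -0.1735  0.1327] yaw -65.44 tilt [ 0.0009 -0.0005] t 2.4 w 84.8 F [-0.1 -0.2  0.4]
pliers if centred at TCP: handle tops, pad front edges z.164 (x+-9), rim centre [[376. 469.]
 [375. 401.]
 [376. 282.]
 [375. 129.]]
```

View pics/c3.png

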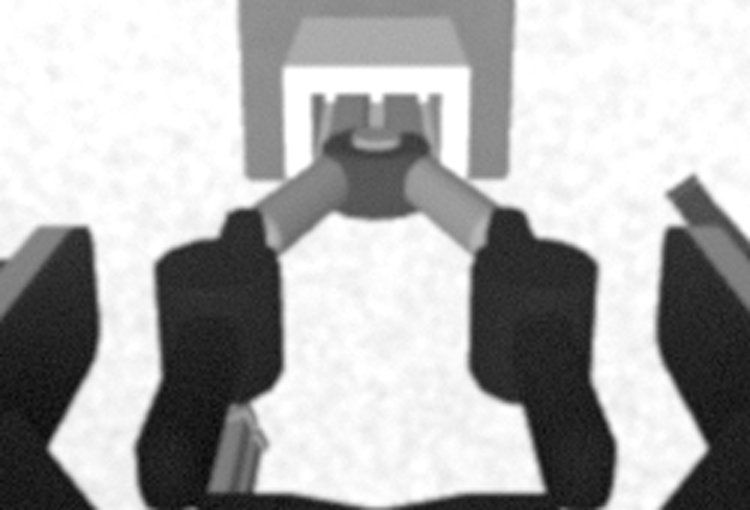

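The view shows the pliers centred between the fingers (midline 376-377 px against 376 predicted) and the pads within about 1 mm along x. I'll close to 60 mm.

Emit:
apply_moves([
  [[0, 0, 0, 0, 60], [0, 0, 0, 0, 60], [0, 0, 0, 0, 60], [0, 0, 0, 0, 60], [0, 0, 0, 0, 60]],
])

```text
time_s: 2.9
position: [0.5123, -0.1737, 0.1328]
tcp_rot: [1.986, 0.431, -1.983]
force: [-0.9, -0.3, 6.5]
grip_width: 0.0602
```

```bash
python3 -c "
from h import *
to(.568,.165,.25,-72)"
```

```text
shift [-117.3 -284.8 -191.5] spin 6.54 | at [ 0.5123 -0.1737  0.1328] yaw -65.46 tilt [ 0.0015 -0.0006] t 2.9 w 60.2 F [-0.9 -0.3  6.5]
```

Emit:
apply_moves([
  [[-10, 0, 0, 0, 60], [-25, 0, 0, 0, 60], [-45, 0, 0, 0, 60], [-70, 0, 0, 0, 60], [-100, 0, 0, 0, 60]],
])

```text
time_s: 3.4
position: [0.5104, -0.1731, 0.2322]
tcp_rot: [1.983, 0.434, -1.988]
force: [0.3, 0.1, -1.5]
grip_width: 0.0601
```

Emit:
apply_moves([
  [[-25, 0, 0, 0, 60], [-45, 0, 0, 0, 60], [-50, 0, 0, 0, 60], [-50, 0, 0, 0, 60]],
])

```text
time_s: 3.8
position: [0.5115, -0.1734, 0.2824]
tcp_rot: [1.985, 0.431, -1.984]
force: [-0.8, 0.2, -1.7]
grip_width: 0.0604
```

```bash
python3 - <<'E'
from h import *
im=save('side','s4',(280,20,400,200),3)
p,R,s=tool(); print(s['force'],s['grip_width'],p)
# ring gap target: nose (0.568,.165) ring yaw 17
th=np.radians(17.5); g=np.array([.568,.165])-.029*np.array([np.cos(th),np.sin(th)]); print('gap',g)
to(g[0]-.01,g[1]-.005,.285,-72.5)
E
```

```text
[ 0.61330173  0.20153788 -2.87608934] 0.06007547555647791 [ 0.51100279 -0.17331705  0.28135996]
gap [0.54034221 0.15627953]
shift [  -3.6 -287.2 -152.4] spin 7.04 | at [ 0.511  -0.1733  0.2814] yaw -65.46 tilt [-0.0013  0.0003] t 3.85 w 60.1 F [ 0.6  0.2 -2.9]
```

View pics/s4.png

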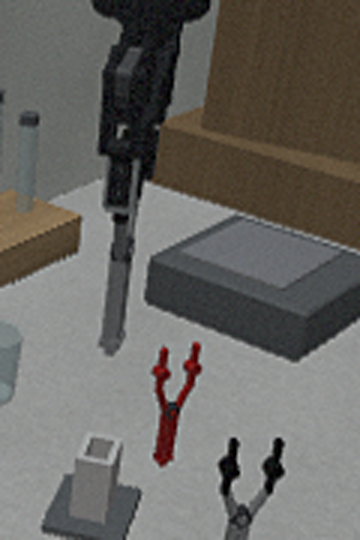

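The pliers are out and hanging upright, and the holder is empty. Now over the gap.

Emit:
apply_moves([
  [[-3, -30, -15, 2, 60], [-3, -75, -38, 4, 60], [-3, -120, -65, 7, 60], [-3, -168, -90, 7, 60], [-3, -212, -113, 7, 60]],
])

```text
time_s: 4.35
position: [0.5249, 0.0612, 0.2835]
tcp_rot: [2.054, 0.317, -2.06]
force: [0.9, -0.8, -1.1]
grip_width: 0.0601
```

```bash
python3 -c "
from h import *
to(.5403,.1563,.26,-72.5)"
```

```text
shift [ 23.4 -86.  -43.4] spin 0.03 | at [0.5249 0.0612 0.2835] yaw -72.47 tilt [-0.0028 -0.0002] t 4.35 w 60.1 F [ 0.9 -0.8 -1.1]
```

Emit:
apply_moves([
  [[5, -35, -18, 0, 60], [12, -62, -32, 0, 60], [23, -86, -43, 0, 60], [23, -86, -43, 0, 60], [23, -86, -43, 0, 60]],
])

```text
time_s: 4.85
position: [0.54, 0.1545, 0.2602]
tcp_rot: [2.051, 0.318, -2.059]
force: [0.1, 0.4, -1.3]
grip_width: 0.0606
```

Emit:
apply_moves([
  [[0, 0, 0, 0, 60], [0, 0, 0, 0, 60]],
])

```text
time_s: 5.05
position: [0.5412, 0.1531, 0.262]
tcp_rot: [2.057, 0.315, -2.058]
force: [0.7, 0.4, -0.5]
grip_width: 0.0602
```

```bash
python3 - <<'E'
from h import *
to(.5403,.1563,.26,-72.5)
p,R,s=tool()
im=save('wrist','w5'); to(.5403,.1563,.26,-72.5)
t=save('top','t5',(155,145,205,195),5);sd=save('side','s5',(150,170,230,240),5)
a=np.clip(im[60:330,130:380].astype(float)*1.6,0,255).astype(np.uint8)
a=cv2.resize(a,(500,540),interpolation=cv2.INTER_CUBIC)
c=np.zeros((600,800,3),np.uint8);c[:540,:500]=a;c[:250,505:755]=t;c[255:255+262,500:800]=cv2.resize(sd,(300,262))
cv2.imwrite('pics/c5.png',c[:,:,::-1])
E
```

```text
shift [ 2.  -3.3 -0.1] spin -0.07 | at [0.5412 0.1531 0.262 ] yaw -72.57 tilt [-0.0002 -0.0007] t 5.05 w 60.2 F [ 0.7  0.4 -0.5]
shift [ 2.2 -3.2 -0. ] spin -0.07 | at [0.5412 0.1533 0.2622] yaw -72.57 tilt [ 0.0002 -0.0005] t 5.1 w 60.2 F [-0.   1.  -1.5]
```

View pics/c5.png

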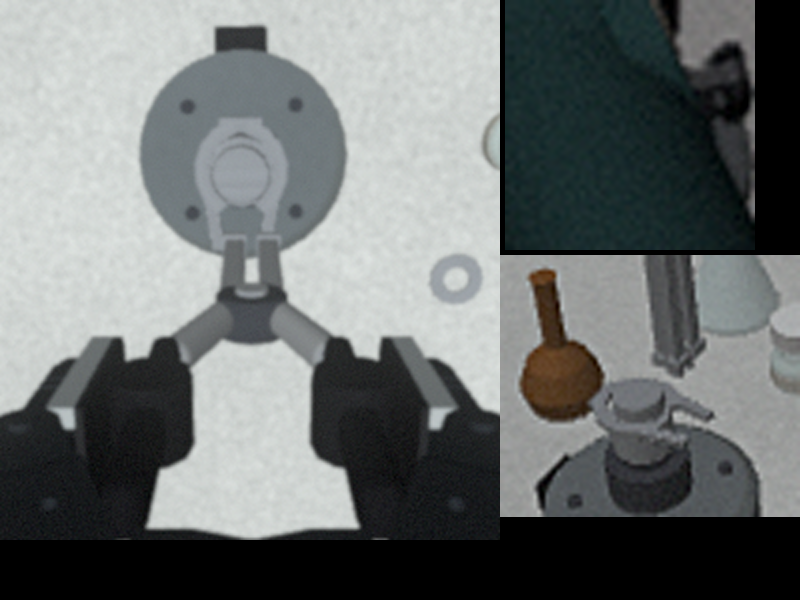

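The wrist view shows the nose centre at crop pixel (241,172), the lugs at x 207 to 277 ending near y 245, and the jaws centred at x 252. The ring's axis runs vertically in the image, so the yaw fits. The side view shows the tips above the lugs. I'll zoom on the tips with an overlay of the predicted geometry.

```bash
python3 - <<'E'
from h import *
p,R,s=tool(); im=cv2.imread('pics/w5.png')
T=lambda w:(R.T@(w-p)*1000).round(1)
r=lambda u,v,z:ray('wrist',u/2+130,v/2+60,z)
n=r(241.5,172,.118);h=r(243,154,.05)
print('nose',n,T(n),'housing',h,T(h),'lug end mid',T(r(242,245,.1095)))
for e in((207,245),(277,245)): print(T(r(*e,.1095)))
k=6;x0,y0,w,hh=220,150,75,75
z=cv2.resize(np.clip(im[y0:y0+hh,x0:x0+w]*1.5,0,255).astype(np.uint8),None,fx=k,fy=k,interpolation=cv2.INTER_CUBIC)
z2=z.copy()
def dr(pts,c):
    q=((proj('wrist',pts)-[x0-.5,y0-.5])*k).astype(np.int32); cv2.polylines(z2,[q],True,c,1)
o=p+R@[.123,0,0]   # pliers' origin if centred on tool
for sg in(1,-1):
    for xx,c,ya,yb,zz in((0,(0,0,255),1.5,5,4),(-.009,(0,255,0),1.5,11,8)):
        dr([o+R@np.array([xx,sg*a/1000,b/1000]) for a,b in((ya,-zz),(yb,-zz),(yb,zz),(ya,zz))],c)
cv2.imwrite('pics/z6.png',np.hstack([z,z2])[:, :]); print(z.shape)
E
```

```text
nose [0.56794435 0.16632467 0.118     ] [144.4  -4.1 -29.2] housing [0.56929991 0.16680367 0.05      ] [212.4  -4.2 -30.6] lug end mid [152.9  -4.1   7.6]
[152.8 -21.2   7.6]
[152.9  13.    7.6]
(450, 450, 3)
```

View pics/z6.png

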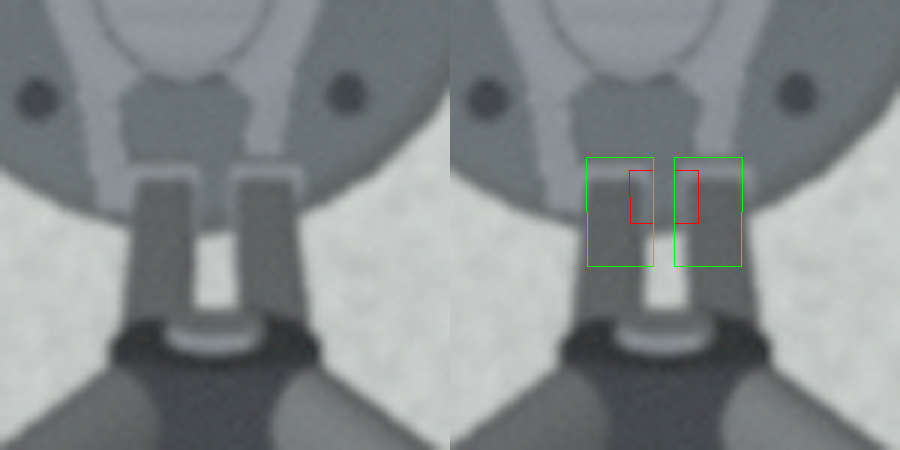

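The overlay agrees: the plier shoulders sit at about tool y 0 and z +1 mm, and the ring gap is centred at y -4.2. I'll shift y by -4.2 and z by -0.5, then descend.

Emit:
apply_moves([
  [[0, -4.2, -0.5, 0, 60], [0, -4.2, -0.5, 0, 60], [10, -4.2, -0.5, 0, 60], [18, -4.2, -0.5, 0, 60], [18, -4.2, -0.5, 0, 60]],
])

```text
time_s: 5.7
position: [0.5392, 0.1581, 0.2421]
tcp_rot: [2.053, 0.317, -2.06]
force: [-1.0, 0.3, -0.7]
grip_width: 0.0601
```

Emit:
apply_moves([
  [[0, 0, 0, 0, 60], [0, 0, 0, 0, 60]],
])

```text
time_s: 5.9
position: [0.5404, 0.1588, 0.2441]
tcp_rot: [2.057, 0.317, -2.056]
force: [0.6, 0.4, -2.1]
grip_width: 0.0599
```

```bash
python3 - <<'E'
from h import *
to(.54,.157,.2265,-72.5)
p,R,s=tool(); im=save('wrist','w7')[:,:,::-1]; sd=save('side','s7',(165,180,225,220),6)
k=6;x0,y0,w,hh=215,130,75,75
z=cv2.resize(np.clip(im[y0:y0+hh,x0:x0+w]*1.5,0,255).astype(np.uint8),None,fx=k,fy=k,interpolation=cv2.INTER_CUBIC)
def dr(pts,c):
    q=((proj('wrist',pts)-[x0-.5,y0-.5])*k).astype(np.int32); cv2.polylines(z,[q],True,c,1)
o=p+R@[.123,0,.001]
for sg in(1,-1):
    for xx,c,ya,yb,zz in((-.009,(0,255,0),1.5,11,8),(-.009,(0,0,255),1.5,5,4)):
        o2=o.copy()
        if c[2]: o2[2]=.1095-.009
        dr([o2+R@np.array([xx,sg*a/1000,b/1000]) for a,b in((ya,-zz),(yb,-zz),(yb,zz),(ya,zz))],c)
c=np.zeros((450,810,3),np.uint8); c[:,:450]=z; c[:240,450:]=sd[:,:,::-1]
cv2.imwrite('pics/z7.png',c[:,:800])
E
```

```text
shift [17.6  1.6  0.9] spin 0.05 | at [0.5404 0.1588 0.2441] yaw -72.45 tilt [0.0001 0.0001] t 5.9 w 59.9 F [ 0.6  0.4 -2.1]
```

View pics/z7.png

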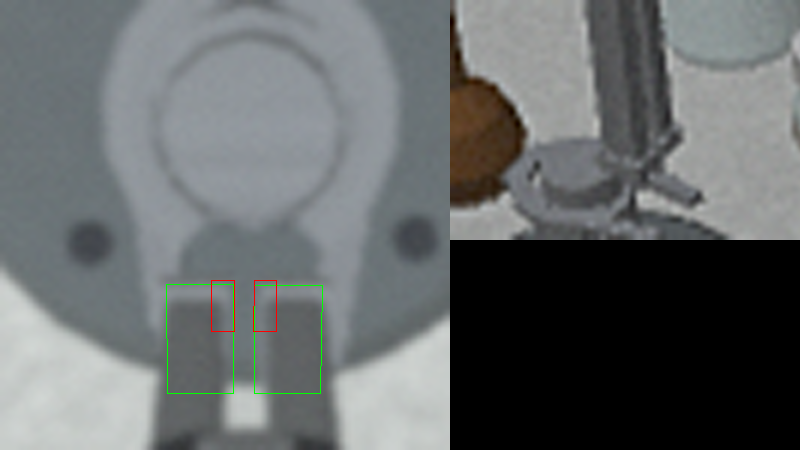

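The pliers are about 0.9 mm too far along -y: the gap's mid is at x 251 and the plier mid at x 245. The nose centre is at crop pixel (251,127).

```bash
python3 - <<'E'
from h import *
to(.54,.157,.2265,-72.5)
p,R,s=tool()
n=ray('wrist',215+251/6-.5,130+127/6-.5,.118); print(n,R.T@(n-p)*1000)
for v in(30,-10): pass
for v in(215,): print(R.T@(ray('wrist',215+251/6,130+v/6,.118)-p)*1000)
E
```

```text
shift [17.9  1.6  1. ] spin 0.05 | at [0.5404 0.1588 0.2444] yaw -72.45 tilt [0.0005 0.0001] t 6.0 w 60.0 F [-0.2  0.5 -1.1]
[0.5670118  0.16616363 0.118     ] [126.37159918   0.98002176 -27.49514138]
[126.3649547    1.44194624 -14.13577139]
```

Emit:
apply_moves([
  [[0, 1, 0.7, 0, 60], [0, 1, 0.7, 0, 60], [5, 1, 0.7, 0, 60], [10, 1, 0.7, 0, 60], [14, 1, 0.7, 0, 60]],
])

```text
time_s: 6.5
position: [0.5396, 0.1574, 0.2293]
tcp_rot: [2.056, 0.317, -2.057]
force: [-0.3, -0.6, -2.2]
grip_width: 0.0601
```

Emit:
apply_moves([
  [[2, 0, 0, 0, 60], [4, 0, 0, 0, 60], [4, 0, 0, 0, 60], [4, 0, 0, 0, 60]],
])

```text
time_s: 6.9
position: [0.5399, 0.1576, 0.2261]
tcp_rot: [2.056, 0.317, -2.056]
force: [-0.3, -0.2, -2.6]
grip_width: 0.0601
```

```bash
python3 - <<'E'
from h import *
to(.5391,.1579,.226,-72.5)
p,R,s=tool(); im=save('wrist','w8')[:,:,::-1]; sd=save('side','s8',(165,175,225,225),8)
k=6;x0,y0,w,hh=215,110,75,100
z=cv2.resize(np.clip(im[y0:y0+hh,x0:x0+w]*1.5,0,255).astype(np.uint8),None,fx=k,fy=k,interpolation=cv2.INTER_CUBIC)
c=np.zeros((600,800,3),np.uint8); c[:,:450]=z; c[:292,450:]=cv2.resize(sd,(350,292))[:,:,::-1]
cv2.imwrite('pics/z8.png',c)
E
```

```text
shift [ 0.1 -0.6  0.7] spin 0.05 | at [0.5399 0.1576 0.2261] yaw -72.45 tilt [0.0001 0.    ] t 6.9 w 60.1 F [-0.3 -0.2 -2.6]
```

View pics/z8.png

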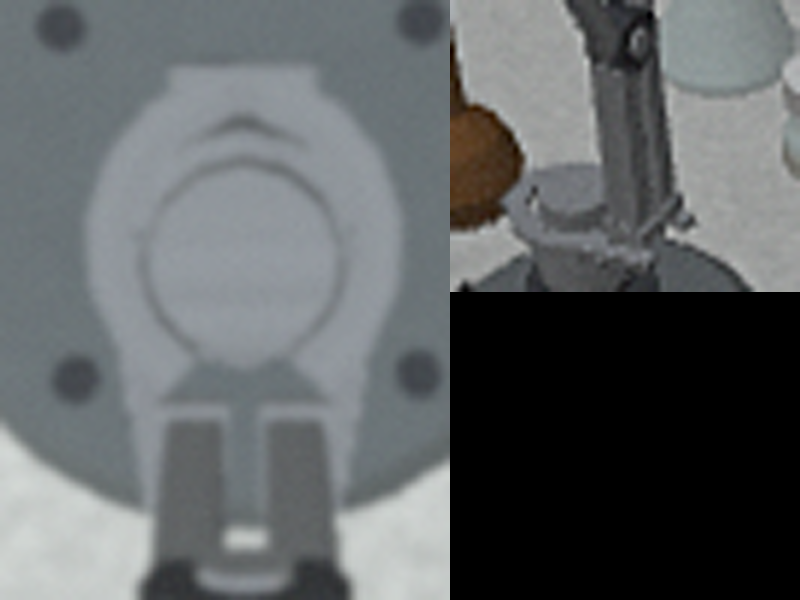

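The tips are in the gap: the plier mid and ring mid are both at x 245, with no contact force. I'll squeeze gradually and raise the tool a little to offset the pads' forward swing.

Emit:
apply_moves([
  [[-0.3, 0, 0, 0, 56], [-0.6, 0, 0, 0, 53], [-1, 0, 0, 0, 50], [-1, 0, 0, 0, 50], [-1, 0, 0, 0, 50]],
])

```text
time_s: 7.5
position: [0.5399, 0.1576, 0.2272]
tcp_rot: [2.057, 0.317, -2.056]
force: [0.1, 0.6, -1.5]
grip_width: 0.0501
```

Emit:
apply_moves([
  [[-0.3, 0, 0, 0, 47], [-0.6, 0, 0, 0, 44], [-1, 0, 0, 0, 40.5], [-1, 0, 0, 0, 40.5], [-1, 0, 0, 0, 40.5]],
])

```text
time_s: 8.0
position: [0.5399, 0.1575, 0.2281]
tcp_rot: [2.057, 0.317, -2.056]
force: [0.7, 1.2, -2.0]
grip_width: 0.0406
```

```bash
python3 - <<'E'
from h import *
to(.5391,.1579,.226,-72.5)
im=save('wrist','w9')[:,:,::-1]
# compare lugs with w8 numerically: row profile through the lugs
a=cv2.imread('pics/w8.png')
for v in(176,180,184):
    print(v,'w8',a[v,225:292,1].tolist()); print(v,'w9',im[v,225:292,1].tolist())
E
```

```text
shift [ 2.1 -0.6  0.7] spin 0.05 | at [0.5399 0.1575 0.2281] yaw -72.45 tilt [0.0001 0.    ] t 8.0 w 40.6 F [ 0.7  1.2 -2. ]
176 w8 [62, 58, 55, 56, 61, 69, 75, 79, 77, 79, 86, 98, 99, 97, 97, 95, 89, 83, 78, 76, 75, 76, 78, 77, 76, 75, 77, 77, 76, 77, 78, 77, 76, 77, 76, 77, 76, 76, 76, 76, 77, 77, 77, 80, 86, 92, 95, 98, 96, 95, 84, 78, 79, 77, 77, 77, 77, 73, 66, 65, 63, 67, 71, 74, 75, 79, 76]
176 w9 [70, 63, 66, 85, 99, 99, 93, 87, 89, 89, 90, 89, 88, 89, 91, 86, 82, 82, 82, 82, 82, 82, 81, 81, 81, 81, 79, 79, 81, 79, 82, 82, 82, 80, 79, 80, 81, 79, 80, 81, 80, 80, 80, 82, 83, 85, 91, 91, 84, 84, 84, 88, 88, 88, 90, 94, 97, 85, 71, 69, 73, 77, 79, 80, 80, 80, 80]
180 w8 [80, 79, 80, 79, 78, 78, 79, 79, 78, 78, 76, 80, 92, 98, 98, 98, 96, 92, 80, 75, 73, 73, 76, 75, 74, 72, 78, 85, 82, 77, 76, 78, 82, 87, 82, 77, 73, 73, 73, 74, 75, 73, 74, 83, 95, 98, 97, 96, 93, 86, 80, 78, 77, 79, 79, 78, 80, 76, 76, 77, 78, 78, 78, 76, 75, 74, 71]
180 w9 [83, 84, 87, 93, 95, 84, 75, 73, 72, 71, 70, 71, 69, 69, 69, 72, 75, 80, 81, 83, 81, 81, 82, 82, 80, 82, 81, 80, 80, 81, 79, 80, 81, 80, 79, 81, 80, 81, 78, 81, 81, 81, 82, 80, 77, 74, 70, 69, 70, 70, 69, 69, 70, 66, 63, 69, 81, 84, 83, 82, 82, 80, 80, 81, 79, 76, 75]
184 w8 [78, 80, 79, 78, 78, 77, 78, 78, 79, 80, 78, 79, 89, 95, 98, 97, 95, 79, 69, 68, 66, 67, 65, 66, 65, 65, 68, 78, 80, 78, 79, 79, 81, 84, 76, 68, 67, 66, 65, 66, 65, 65, 64, 68, 80, 91, 96, 96, 93, 84, 79, 78, 79, 78, 77, 79, 78, 78, 76, 74, 73, 72, 71, 70, 70, 73, 84]
184 w9 [81, 83, 86, 92, 97, 85, 75, 74, 74, 73, 70, 70, 70, 70, 71, 68, 68, 71, 76, 80, 82, 82, 81, 81, 81, 80, 81, 80, 82, 82, 80, 80, 79, 80, 81, 80, 80, 80, 80, 80, 81, 79, 78, 74, 70, 68, 68, 71, 68, 70, 68, 68, 63, 59, 58, 73, 89, 85, 80, 78, 74, 74, 73, 73, 75, 81, 96]
```

The profiles show the lugs spread by 7 to 8 mm each and the jaws wide apart. At 40.6 mm the plier angle is about 0.18. I'll slide down in small steps and watch the force.

Emit:
apply_moves([
  [[2, 0, 0, 0, 40.5], [4, 0, 0, 0, 40.5], [6, 0, 0, 0, 40.5], [8, 0, 0, 0, 40.5], [8, 0, 0, 0, 40.5]],
])

```text
time_s: 8.55
position: [0.5397, 0.1575, 0.2197]
tcp_rot: [2.056, 0.317, -2.057]
force: [0.4, 0.1, -1.5]
grip_width: 0.0406
```

```bash
python3 - <<'E'
from h import *
to(.5399,.1575,.198,-72.45)
im=save('wrist','w10'); save('side','s10')
E
```

```text
shift [21.7  0.  -0.2] spin -0.0 | at [0.5397 0.1575 0.2197] yaw -72.45 tilt [-0.0006 -0.0002] t 8.55 w 40.6 F [ 0.4  0.1 -1.5]
```

Emit:
apply_moves([
  [[2.5, 0, 0, 0, 40.5], [5, 0, 0, 0, 40.5], [7.5, 0, 0, 0, 40.5], [10, 0, 0, 0, 40.5], [10, 0, 0, 0, 40.5]],
])

```text
time_s: 9.15
position: [0.5395, 0.1574, 0.2096]
tcp_rot: [2.055, 0.317, -2.058]
force: [0.4, -0.7, -1.1]
grip_width: 0.0409
```

Emit:
apply_moves([
  [[2, 0, 0, 0, 40.5], [4, 0, 0, 0, 40.5], [6, 0, 0, 0, 40.5], [7, 0, 0, 0, 40.5], [7, 0, 0, 0, 40.5]],
])

```text
time_s: 9.65
position: [0.5398, 0.1575, 0.2029]
tcp_rot: [2.056, 0.317, -2.057]
force: [-0.8, -0.7, -1.9]
grip_width: 0.0406
```

```bash
python3 - <<'E'
from h import *
to(.5399,.1575,.198,-72.45)
p,R,s=tool()
a=capture('wrist'); b=capture('side'); cv2.imwrite('pics/w11.png',a[:,:,::-1]); cv2.imwrite('pics/s11.png',b[:,:,::-1])
# bridge-edge column profile in wrist, both earlier frames, along the ring's axis column
for n in('w8','w9','w10','w11'):
    im=cv2.imread(f'pics/{n}.png'); print(n,im[60:185:2,250:262,1].mean(1).astype(int).tolist())
ax=np.array([.567,.1659]); x=np.array([np.cos(np.radians(17.5)),np.sin(np.radians(17.5))])
for z in(.0795,.1095): print(z,proj('wrist',[[*(ax+x*r),z] for r in(25,-13.5)and(.025,-.029,-.036)]).round(1).tolist())
E
```

```text
shift [ 4.9  0.  -0.1] spin 0.0 | at [0.5398 0.1575 0.2029] yaw -72.45 tilt [-0.0004 -0.0001] t 9.65 w 40.6 F [-0.8 -0.7 -1.9]
w8 [134, 133, 132, 134, 126, 63, 34, 35, 34, 34, 33, 51, 77, 77, 78, 78, 78, 78, 78, 78, 78, 77, 77, 77, 77, 77, 77, 77, 77, 76, 80, 99, 99, 99, 96, 80, 86, 98, 87, 87, 100, 99, 100, 101, 100, 101, 102, 101, 101, 99, 99, 102, 101, 99, 95, 86, 76, 76, 76, 87, 79, 74, 75]
w9 [139, 138, 137, 139, 134, 72, 36, 37, 36, 36, 36, 52, 80, 81, 81, 81, 81, 81, 81, 81, 81, 81, 81, 80, 81, 81, 81, 81, 80, 80, 89, 103, 103, 103, 95, 75, 92, 102, 89, 94, 104, 104, 105, 105, 104, 105, 107, 106, 104, 103, 104, 106, 105, 103, 99, 84, 80, 80, 80, 80, 80, 80, 80]
w10 [139, 138, 139, 139, 97, 38, 37, 37, 37, 35, 38, 72, 81, 81, 81, 81, 81, 81, 82, 82, 81, 81, 81, 81, 81, 81, 81, 81, 81, 81, 96, 104, 104, 103, 91, 70, 87, 103, 94, 88, 103, 104, 105, 105, 105, 105, 106, 107, 106, 104, 103, 106, 106, 105, 102, 95, 85, 79, 80, 80, 80, 80, 80]
w11 [139, 140, 140, 105, 40, 37, 37, 37, 37, 36, 55, 82, 82, 82, 82, 82, 82, 83, 83, 82, 82, 82, 81, 81, 82, 81, 82, 82, 81, 81, 80, 83, 104, 105, 104, 101, 79, 87, 103, 98, 83, 102, 105, 105, 106, 106, 105, 106, 107, 107, 106, 105, 104, 106, 107, 106, 104, 100, 89, 81, 81, 81, 81]
0.0795 [[255.5, 120.3], [255.4, 182.9], [255.4, 190.6]]
0.1095 [[255.5, 122.3], [255.4, 192.1], [255.4, 200.6]]
```

```bash
python3 - <<'E'
from h import *
ax=np.array([.568,.166]); x=np.array([np.cos(np.radians(17.5)),np.sin(np.radians(17.5))]); y=np.array([-x[1],x[0]])
for nm,d in(('bridge',x),('left',y)):
    P=[proj('side',[*(ax+d*.023),z])[0].round(1).tolist() for z in(.1095,.0845,.0795)]; print(nm,P)
    u=int(round(P[0][0]))
    for f in('side','s10','s11'):
        im=cv2.imread(f'pics/{f}.png'); print(f,u,im[196:246,u-1:u+2].mean((1,2)).astype(int).tolist())
E
```

```text
bridge [[177.0, 205.9], [178.5, 215.2], [178.9, 217.0]]
side 177 [150, 152, 149, 130, 112, 90, 82, 91, 82, 81, 101, 113, 104, 96, 108, 107, 109, 107, 103, 98, 121, 144, 121, 75, 84, 80, 72, 77, 69, 68, 69, 69, 74, 78, 75, 81, 86, 84, 86, 83, 84, 85, 83, 80, 82, 80, 77, 80, 82, 80]
s10 177 [159, 162, 161, 142, 118, 92, 86, 96, 100, 111, 108, 123, 136, 152, 161, 156, 159, 161, 143, 131, 119, 115, 119, 118, 118, 117, 108, 83, 84, 73, 74, 73, 79, 83, 83, 89, 91, 91, 89, 89, 86, 89, 90, 86, 86, 85, 85, 87, 84, 86]
s11 177 [158, 164, 160, 139, 117, 95, 90, 95, 98, 111, 109, 123, 136, 152, 162, 158, 159, 159, 157, 157, 160, 160, 127, 92, 116, 103, 107, 110, 108, 101, 93, 85, 78, 81, 82, 87, 91, 91, 88, 88, 89, 88, 90, 88, 84, 88, 89, 89, 86, 85]
left [[179.3, 216.2], [180.8, 225.6], [181.2, 227.5]]
side 179 [148, 147, 145, 153, 155, 152, 153, 147, 114, 110, 107, 91, 91, 103, 113, 107, 106, 113, 112, 109, 88, 92, 91, 79, 70, 63, 48, 50, 45, 51, 45, 46, 48, 45, 42, 49, 53, 54, 65, 71, 80, 86, 81, 82, 83, 79, 79, 78, 80, 81]
s10 179 [158, 157, 155, 164, 162, 163, 162, 163, 165, 166, 156, 140, 150, 143, 133, 129, 126, 133, 116, 105, 98, 94, 88, 90, 103, 118, 119, 106, 83, 59, 49, 46, 49, 48, 42, 52, 57, 58, 69, 76, 82, 91, 91, 85, 89, 87, 88, 84, 84, 86]
s11 179 [157, 155, 157, 163, 162, 165, 163, 162, 164, 166, 157, 138, 149, 145, 132, 129, 127, 134, 128, 126, 121, 114, 100, 106, 110, 109, 113, 112, 121, 119, 116, 100, 76, 58, 45, 54, 56, 60, 68, 74, 85, 90, 89, 91, 88, 85, 86, 87, 85, 85]
```

The side profiles show the whole ring, bridge included, coming down with the pliers. About 5 mm remain.

Emit:
apply_moves([
  [[1.5, 0, 0, 0, 40.5], [3, 0, 0, 0, 40.5], [3.5, 0, 0, 0, 40.5], [3.5, 0, 0, 0, 40.5]],
])

```text
time_s: 10.15
position: [0.5398, 0.1575, 0.1995]
tcp_rot: [2.056, 0.317, -2.057]
force: [1.1, 0.6, -2.3]
grip_width: 0.0411
```

Emit:
apply_moves([
  [[0.5, 0, 0, 0, 40.5], [1, 0, 0, 0, 40.5], [1, 0, 0, 0, 40.5], [1, 0, 0, 0, 40.5]],
])

```text
time_s: 10.55
position: [0.54, 0.1576, 0.1987]
tcp_rot: [2.057, 0.317, -2.056]
force: [0.1, 1.0, 0.1]
grip_width: 0.0406
```

```bash
python3 - <<'E'
from h import *
to(.5399,.1575,.198,-72.45)
b=capture('side'); cv2.imwrite('pics/s12.png',b[:,:,::-1])
for u in(177,179):
  for f in('s11','s12'):
    print(f,u,cv2.imread(f'pics/{f}.png')[204:246,u-1:u+2].mean((1,2)).astype(int).tolist())
print([np.round(state()['force'],2).tolist() for _ in range(1)])
E
```

```text
shift [0.7 0.1 0.1] spin -0.0 | at [0.54   0.1576 0.1987] yaw -72.45 tilt [0.0003 0.0001] t 10.55 w 40.6 F [0.1 1.  0.1]
s11 177 [98, 111, 109, 123, 136, 152, 162, 158, 159, 159, 157, 157, 160, 160, 127, 92, 116, 103, 107, 110, 108, 101, 93, 85, 78, 81, 82, 87, 91, 91, 88, 88, 89, 88, 90, 88, 84, 88, 89, 89, 86, 85]
s12 177 [99, 110, 108, 125, 135, 153, 162, 156, 160, 162, 157, 157, 164, 160, 132, 94, 116, 103, 106, 108, 107, 102, 100, 91, 83, 83, 82, 88, 93, 92, 89, 90, 87, 86, 86, 88, 87, 88, 86, 89, 87, 87]
s11 179 [164, 166, 157, 138, 149, 145, 132, 129, 127, 134, 128, 126, 121, 114, 100, 106, 110, 109, 113, 112, 121, 119, 116, 100, 76, 58, 45, 54, 56, 60, 68, 74, 85, 90, 89, 91, 88, 85, 86, 87, 85, 85]
s12 179 [165, 166, 158, 140, 149, 145, 132, 126, 130, 135, 130, 126, 122, 117, 107, 102, 109, 111, 113, 110, 109, 122, 122, 112, 90, 63, 48, 54, 55, 59, 67, 75, 84, 89, 89, 88, 87, 86, 87, 85, 88, 87]
[[-0.24, -0.55, -0.63]]
```

```bash
python3 - <<'E'
from h import *
p,R,s=tool(); w=capture('wrist')[:,:,::-1].copy(); sd=cv2.imread('pics/s12.png')
b=cv2.convertScaleAbs
A=cv2.resize(b(w[100:220,205:306],alpha=1.5),None,fx=4,fy=4,interpolation=cv2.INTER_CUBIC)
k=9; B0=sd[194:250,155:230]; B=cv2.resize(b(B0,alpha=1.3),None,fx=5.2,fy=5.2,interpolation=cv2.INTER_CUBIC)
B2=B.copy()
ax=np.array([.568,.166]);th=np.radians(17.5)
t=np.linspace(0.75,2*np.pi-.75,40)+np.pi+0*th
for z,c in((.0795,(0,255,0)),(.075,(0,0,255))):
    tt=np.linspace(-np.pi+.6,np.pi-.6,40)+th
    P=np.c_[ax[0]+.025*np.cos(tt),ax[1]+.025*np.sin(tt),np.full(40,z)]
    q=((proj('side',P)-[155-.5,194-.5])*5.2).astype(np.int32); cv2.polylines(B2,[q],False,c,1)
c=np.zeros((600,800,3),np.uint8); c[:480,:404]=A; h,wd=B.shape[:2]; c[:h,408:408+wd]=B; c[h+4:h*2+4,408:408+wd]=B2
cv2.imwrite('pics/f.png',c); cv2.imwrite('pics/w12.png',w); print(h,wd)
E
```

```text
291 390
```

View pics/f.png

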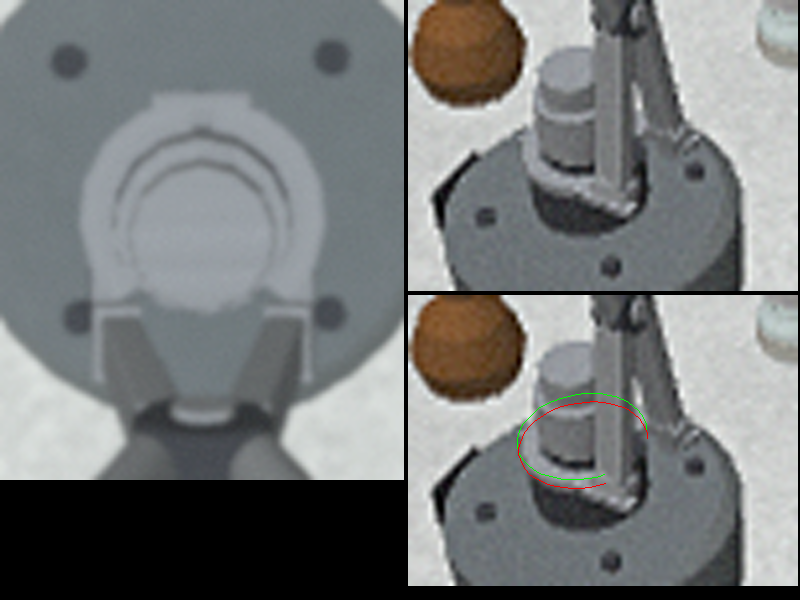

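The last picture shows the ring down round the spindle, spread symmetrically and clear of it on both sides, with the bridge near hub level. The side view puts the near lug's end at about (198.7,234.8). I'll check flatness with numbers.

```bash
python3 - <<'E'
from h import *
th=np.radians(17.5); x=np.array([np.cos(th),np.sin(th)]); y=np.array([-x[1],x[0]])
p,R,s=tool()
def w(u,v): return 205+u/4-.4,100+v/4-.4
ax=ray('wrist',*w(202,235),.118)[:2]; print('axis by nose',ax)
for nm,uv in(('bridge end',(202,92)),('lugL tip',(98,380)),('lugR tip',(307,380)),('inner bridge',(202,130))):
    q=ray('wrist',*w(*uv),.0795)[:2]-ax; print(nm,'ring coords mm',(q@x*1000).round(1),(q@y*1000).round(1))
print('nose',proj('side',[*ax,.118]),'obs',155+159/5.2,194+60/5.2)
for e in(-36,-34):
  for z in(.0795,.075,.07):
    print(e,z,[proj('side',[*(ax+x*e/1000+y*f/1000),z])[0].round(1).tolist() for f in(20,23.5)])
# hub top edge nearest points
for z in(.075,.0795): print('col of x=0 side outer',z,proj('side',[*(ax+y*.025),z]).round(1), proj('side',[*(ax+x*.025),z]).round(1))
E
```

```text
axis by nose [0.5670889 0.1662386]
bridge end ring coords mm 23.3 0.0
lugL tip ring coords mm -38.6 22.7
lugR tip ring coords mm -38.5 -23.1
inner bridge ring coords mm 15.5 0.0
nose [[186.04343391 206.30128553]] obs 185.57692307692307 205.53846153846155
-36 0.0795 [[197.2, 232.7], [196.1, 233.8]]
-36 0.075 [[197.4, 234.3], [196.4, 235.5]]
-36 0.07 [[197.6, 236.2], [196.6, 237.3]]
-34 0.0795 [[196.3, 232.4], [195.3, 233.5]]
-34 0.075 [[196.6, 234.0], [195.5, 235.1]]
-34 0.07 [[196.8, 235.8], [195.8, 237.0]]
col of x=0 side outer 0.075 [[181. 230.]] [[178.5 218.6]]
col of x=0 side outer 0.0795 [[180.7 228.4]] [[178.2 217. ]]
```

```bash
python3 - <<'E'
from h import *
th=np.radians(17.5); x=np.array([np.cos(th),np.sin(th)]); y=np.array([-x[1],x[0]])
p,R,s=tool(); P=camera_params('wrist'); K,Rc,t=cam('wrist'); C=-Rc.T@t
def at(tcp): 
    c=C+np.array(tcp)-p; return dict(mtx=K,rvec=P['rvec'],tvec=-Rc@c)
q8=at([.5399,.1576,.2261]); 
f=lambda u,v:(215+u/6-.4,110+v/6-.4)
ax=ray('wrist',*f(245,265),.118,q8)[:2]; print('rest: axis',ax)
for nm,uv in(('bridge end',(245,65)),('left',(86,230)),('right',(404,230))):
    q=ray('wrist',*f(*uv),.1095,q8)[:2]-ax; print(nm,(q@x*1000).round(1),(q@y*1000).round(1))
# row transitions down the axis column for all frames
for n in('w8','w9','w10','w11','w12'):
    im=cv2.imread(f'pics/{n}.png'); print(n,im[112:146,252:259,1].mean(1).astype(int).tolist())
# tops of unit (nose far edge r=13.5 z=.118; shoulder r=17 z=.105 ; ring) now
b=np.array([.5671,.1662])
for r,z in((.0135,.118),(.017,.105),(.025,.0795),(.0148,.0795)): print(r,z,proj('wrist',[*(b+x*r),z]).round(1))
E
```

```text
rest: axis [0.56628456 0.16575245]
bridge end 26.0 0.0
left 3.5 22.1
right 3.6 -22.1
w8 [77, 78, 77, 77, 77, 77, 76, 75, 80, 92, 98, 100, 98, 98, 98, 97, 93, 82, 72, 76, 90, 97, 99, 94, 84, 81, 92, 99, 100, 100, 100, 100, 100, 101]
w9 [81, 81, 81, 80, 80, 80, 80, 82, 89, 98, 103, 103, 103, 102, 101, 100, 90, 76, 71, 81, 96, 103, 103, 97, 86, 87, 98, 104, 104, 104, 104, 105, 105, 105]
w10 [81, 81, 81, 80, 80, 80, 81, 86, 96, 102, 103, 104, 103, 102, 102, 98, 84, 69, 67, 76, 93, 101, 104, 100, 92, 84, 91, 102, 104, 104, 104, 105, 105, 104]
w11 [82, 82, 82, 82, 81, 81, 81, 81, 80, 77, 80, 95, 103, 105, 104, 103, 103, 103, 98, 82, 72, 77, 93, 102, 104, 103, 96, 85, 85, 97, 104, 105, 105, 105]
w12 [82, 82, 82, 82, 81, 81, 81, 81, 81, 80, 82, 93, 101, 104, 105, 104, 103, 102, 100, 92, 80, 72, 79, 95, 103, 104, 103, 95, 84, 85, 98, 105, 105, 105]
0.0135 0.118 [[255.2 139.6]]
0.017 0.105 [[255.2 133.1]]
0.025 0.0795 [[255.2 120.5]]
0.0148 0.0795 [[255.2 133. ]]
```

```bash
python3 - <<'E'
from h import *
th=np.radians(17.5); x=np.array([np.cos(th),np.sin(th)])
p,R,s=tool(); P=camera_params('wrist'); K,Rc,t=cam('wrist'); C=-Rc.T@t
def at(tcp): 
    c=C+np.array(tcp)-p; return dict(mtx=K,rvec=P['rvec'],tvec=-Rc@c)
def edge(pr,a,b):  # first half-rise row
    for i in range(a,b):
        if pr[i]<=90<pr[i+1]: return i+(90-pr[i])/(pr[i+1]-pr[i])
for n,tcp,z in(('w8',[.5399,.1576,.2261],.1095),('w9',[.5399,.1575,.2281],.1095),('w10',[.5397,.1575,.2197],.101),('w11',[.5398,.1575,.2029],.084),('w12',[.54,.1576,.1987],.0795)):
    im=cv2.imread(f'pics/{n}.png').astype(float)[:,:,1]; pr=im[:,252:259].mean(1); q=at(tcp)
    e=edge(pr,112,128); d=edge(pr,134,146)   # bridge outer; nose far edge (approx)
    o=edge(pr,e and int(e)+8,138)
    R1=ray('wrist',255.5,e,z,q)[:2]; N=ray('wrist',255.5,d,.118,q)[:2]; I=ray('wrist',255.5,o,.105,q)[:2]
    print(n,round(e,1),round(d,1),'bridge-nosefar+13.5:',round((R1-N)@x*1000+13.5,2),'shoulder edge r',round((I-N)@x*1000+13.5,2))
E
```

```text
w8 120.8 137.8 bridge-nosefar+13.5: 26.38 shoulder edge r 17.0
w9 120.1 137.2 bridge-nosefar+13.5: 26.6 shoulder edge r 16.91
w10 119.3 137.8 bridge-nosefar+13.5: 26.79 shoulder edge r 16.99
w11 122.6 140.3 bridge-nosefar+13.5: 24.25 shoulder edge r 17.04
w12 122.7 134.7 bridge-nosefar+13.5: 19.71 shoulder edge r 12.3
```

Numbers: the shoulder edge measures r = 17.0, as it must. The ring has dropped to hub level but sits about 2.5-3 mm towards the pliers (bridge end at r ≈ 23.5 against 26.4 when centred), so the bridge may be close to the groove wall. I'll nudge the pliers along the ring's +x (tool -z), which should drag the ring back to centre. The spread pins stay clear of the hub.

Emit:
apply_moves([
  [[-0.3, 0, -0.6, 0, 40.5], [-0.3, 0, -1.2, 0, 40.5], [-0.3, 0, -1.8, 0, 40.5], [-0.3, 0, -2.2, 0, 40.5], [-0.3, 0, -2.2, 0, 40.5]],
])

```text
time_s: 11.15
position: [0.542, 0.1582, 0.1988]
tcp_rot: [2.056, 0.317, -2.057]
force: [-0.7, -0.9, -0.4]
grip_width: 0.0408
```

```bash
cat > m.py <<'E'
from h import *
import sys
th=np.radians(17.5); x=np.array([np.cos(th),np.sin(th)]); y=np.array([-x[1],x[0]])
to(.5399,.1575,.198,-72.45)
im=capture('wrist'); cv2.imwrite(f'pics/{sys.argv[1]}.png',im[:,:,::-1]); b=capture('side'); cv2.imwrite(f'pics/s{sys.argv[1]}.png',b[:,:,::-1])
pr=im[:,252:259,1].astype(float).mean(1); print(pr[100:160].astype(int).tolist())
ax=np.array([.5671,.1662])
for r,z in((.0135,.118),(.017,.105),(.0235,.0795),(.0265,.0795)): print(r,z,proj('wrist',[*(ax+x*r),z]).round(1))
for d in range(100,140): pass
rows=[ray('wrist',255.5,v,.0795)[:2] for v in range(100,160)]
E
python3 m.py w13
```

```text
shift [0.8 0.  2.2] spin -0.0 | at [0.542  0.1582 0.1988] yaw -72.45 tilt [-0.0002 -0.0001] t 11.15 w 40.8 F [-0.7 -0.9 -0.4]
[82, 82, 82, 82, 82, 81, 82, 82, 82, 81, 81, 81, 82, 82, 82, 81, 81, 81, 81, 81, 81, 80, 81, 80, 83, 91, 100, 104, 104, 104, 103, 102, 104, 101, 84, 71, 71, 82, 98, 103, 104, 101, 91, 82, 85, 99, 105, 105, 105, 104, 105, 105, 106, 106, 106, 106, 105, 105, 106, 107]
0.0135 0.118 [[255.2 142.4]]
0.017 0.105 [[255.2 135.7]]
0.0235 0.0795 [[255.2 124.8]]
0.0265 0.0795 [[255.2 121.1]]
```

The bridge end is now at r ≈ 24.9, which matches a centred ring of 50 mm across, with its inner edge at about 17.7. I'll hold and average the force to confirm light contact.

Emit:
apply_moves([
  [[0, 0, 0, 0, 40.5], [0, 0, 0, 0, 40.5], [0, 0, 0, 0, 40.5]],
])

```text
time_s: 11.55
position: [0.5419, 0.1582, 0.1988]
tcp_rot: [2.056, 0.317, -2.057]
force: [-0.4, -0.5, -0.4]
grip_width: 0.0408
```

Emit:
apply_moves([
  [[0.5, 0, 0, 0, 40.5], [0.5, 0, 0, 0, 40.5], [0.5, 0, 0, 0, 40.5]],
])

```text
time_s: 11.85
position: [0.542, 0.1582, 0.1984]
tcp_rot: [2.056, 0.317, -2.056]
force: [-0.4, 0.3, -1.2]
grip_width: 0.0409
```

Emit:
apply_moves([
  [[0.5, 0, 0, 0, 40.5], [0.5, 0, 0, 0, 40.5], [0.5, 0, 0, 0, 40.5]],
])

```text
time_s: 12.15
position: [0.542, 0.1582, 0.1979]
tcp_rot: [2.056, 0.317, -2.056]
force: [0.4, 1.0, -0.7]
grip_width: 0.0403
```

```bash
python3 m.py w14; python3 - <<'E'
from h import *
a=[]
for i in range(8): capture('side'); a.append(state()['force'])
print('mean F',np.mean(a,0).round(2),np.std(a,0).round(2))
for u in(177,179,181):
  for f in('s12','sw13','sw14'):
    print(f,u,cv2.imread(f'pics/{f}.png')[214:240,u-1:u+2].mean((1,2)).astype(int).tolist())
E
```

```text
shift [-0.1  0.   2.2] spin -0.01 | at [0.542  0.1582 0.1979] yaw -72.46 tilt [ 0. -0.] t 12.15 w 40.3 F [ 0.4  1.  -0.7]
[83, 83, 82, 82, 82, 82, 82, 82, 81, 81, 82, 82, 81, 82, 82, 82, 82, 82, 82, 81, 81, 81, 81, 80, 80, 84, 97, 104, 104, 104, 103, 103, 102, 98, 84, 73, 70, 79, 95, 103, 104, 103, 95, 83, 83, 96, 104, 105, 105, 105, 105, 105, 106, 106, 106, 106, 105, 105, 106, 106]
0.0135 0.118 [[255.2 142.7]]
0.017 0.105 [[255.2 136. ]]
0.0235 0.0795 [[255.2 125. ]]
0.0265 0.0795 [[255.2 121.3]]
mean F [-0.32 -0.04  0.14] [0.31 0.68 0.37]
s12 177 [157, 157, 164, 160, 132, 94, 116, 103, 106, 108, 107, 102, 100, 91, 83, 83, 82, 88, 93, 92, 89, 90, 87, 86, 86, 88]
sw13 177 [157, 157, 159, 160, 132, 96, 115, 108, 110, 110, 107, 104, 96, 90, 83, 80, 81, 88, 91, 95, 90, 88, 87, 89, 86, 88]
sw14 177 [157, 158, 161, 159, 127, 100, 111, 110, 109, 110, 104, 103, 98, 89, 84, 81, 82, 88, 93, 92, 89, 89, 88, 88, 88, 87]
s12 179 [130, 126, 122, 117, 107, 102, 109, 111, 113, 110, 109, 122, 122, 112, 90, 63, 48, 54, 55, 59, 67, 75, 84, 89, 89, 88]
sw13 179 [131, 126, 120, 117, 107, 101, 110, 111, 108, 110, 109, 123, 120, 113, 89, 70, 45, 49, 57, 57, 67, 76, 83, 90, 89, 87]
sw14 179 [131, 125, 119, 119, 99, 104, 109, 111, 112, 109, 114, 121, 120, 111, 90, 67, 50, 46, 58, 59, 65, 78, 84, 90, 88, 87]
s12 181 [105, 113, 100, 81, 86, 87, 86, 92, 90, 81, 70, 89, 113, 118, 118, 93, 67, 42, 35, 41, 39, 42, 49, 69, 86, 89]
sw13 181 [104, 111, 100, 82, 83, 84, 86, 87, 85, 81, 67, 89, 113, 121, 116, 95, 65, 37, 34, 39, 39, 39, 47, 68, 87, 88]
sw14 181 [104, 111, 99, 83, 85, 85, 85, 91, 90, 81, 75, 89, 117, 122, 118, 94, 67, 36, 39, 38, 38, 40, 52, 69, 85, 91]
```

Going 0.8 mm further down did not move the ring in the side images, so it rests on the hub: its lower edge is at row 229.5, against 230 predicted for z = 75 mm. The downward push is roughly 1.8 N, so I'll ease it slightly to avoid tipping the ring, then recheck.

Emit:
apply_moves([
  [[-0.3, 0, 0, 0, 40.5], [-0.3, 0, 0, 0, 40.5], [-0.3, 0, 0, 0, 40.5]],
])

```text
time_s: 12.95
position: [0.5419, 0.1582, 0.1981]
tcp_rot: [2.056, 0.317, -2.057]
force: [-0.6, 0.1, 0.0]
grip_width: 0.0409
```

```bash
python3 m.py w15|head -2; python3 - <<'E'
from h import *
a=[]
for i in range(8): capture('side'); a.append(state()['force'])
print('mean F',np.mean(a,0).round(2))
for u in(177,181,195,198):
  for f in('s12','sw14','sw15'):
    print(f,u,cv2.imread(f'pics/{f}.png')[216:240,u-1:u+2].mean((1,2)).astype(int).tolist())
for v in(176,186): print(v,cv2.imread('pics/w15.png')[v,222:290,1].tolist())
E
```

```text
shift [0.1 0.1 2.1] spin -0.0 | at [0.5419 0.1582 0.1981] yaw -72.45 tilt [-0.0001 -0.    ] t 12.95 w 40.9 F [-0.6  0.1  0. ]
[82, 82, 82, 82, 82, 82, 82, 82, 82, 81, 81, 82, 81, 82, 82, 81, 82, 82, 82, 81, 81, 81, 81, 80, 82, 89, 99, 104, 105, 104, 102, 102, 102, 97, 82, 71, 70, 81, 96, 103, 104, 102, 94, 82, 85, 98, 105, 105, 105, 105, 105, 106, 106, 106, 106, 106, 106, 105, 105, 106]
mean F [-0.5  -0.37 -0.92]
s12 177 [164, 160, 132, 94, 116, 103, 106, 108, 107, 102, 100, 91, 83, 83, 82, 88, 93, 92, 89, 90, 87, 86, 86, 88]
sw14 177 [161, 159, 127, 100, 111, 110, 109, 110, 104, 103, 98, 89, 84, 81, 82, 88, 93, 92, 89, 89, 88, 88, 88, 87]
sw15 177 [162, 159, 130, 104, 112, 108, 104, 112, 109, 101, 96, 92, 80, 79, 80, 88, 92, 90, 91, 89, 89, 87, 88, 85]
s12 181 [100, 81, 86, 87, 86, 92, 90, 81, 70, 89, 113, 118, 118, 93, 67, 42, 35, 41, 39, 42, 49, 69, 86, 89]
sw14 181 [99, 83, 85, 85, 85, 91, 90, 81, 75, 89, 117, 122, 118, 94, 67, 36, 39, 38, 38, 40, 52, 69, 85, 91]
sw15 181 [102, 82, 85, 85, 85, 90, 85, 82, 71, 88, 112, 121, 119, 94, 66, 40, 39, 40, 40, 38, 52, 66, 86, 88]
s12 195 
[... 510 characters left out ...]
, 76, 92, 86, 88]
sw15 198 [100, 102, 102, 94, 57, 54, 52, 51, 47, 45, 40, 43, 59, 77, 66, 54, 53, 96, 64, 58, 78, 89, 86, 88]
176 [81, 78, 75, 77, 79, 87, 94, 97, 96, 97, 98, 98, 98, 94, 90, 85, 80, 79, 82, 85, 88, 90, 95, 98, 101, 102, 105, 105, 105, 105, 104, 104, 104, 104, 103, 105, 104, 106, 104, 104, 105, 104, 103, 99, 100, 95, 88, 84, 77, 78, 81, 81, 85, 93, 96, 97, 96, 96, 97, 97, 95, 86, 77, 67, 63, 64, 68, 73]
186 [79, 77, 74, 74, 76, 80, 91, 94, 87, 77, 73, 73, 70, 69, 68, 69, 67, 68, 68, 68, 72, 76, 81, 83, 82, 82, 82, 81, 81, 81, 81, 80, 80, 81, 81, 80, 81, 82, 82, 81, 81, 81, 82, 81, 80, 80, 79, 72, 69, 68, 67, 68, 69, 68, 68, 66, 62, 60, 73, 91, 86, 78, 80, 82, 80, 80, 81, 83]
```

```bash
python3 -c "
from bench import *
job_done(); s=state(); print(s['time_s'],s['grip_width'],s['force'])"
```

```text
the job is handed in; nothing more can be done
the job is handed in; nothing more can be done
```

I lifted the large black pliers from the holder, put their tips in the ring's gap, squeezed to 40.5 mm and slid the ring down to the hub. I handed the job in at about 13.4 s, still gripping and squeezing.

**Last checks**
- **Spread:** 40.9 mm over the pads, about 0.18 rad on the pliers. I estimate about 0.19 rad on the ring, and both lugs looked evenly spread.
- **Height:** the ring's lower edge was at row 229.5, against 230 predicted for the hub face. It did not move when I pressed 0.8 mm further, so it rests on the hub.
- **Contact:** the push on the ring was about 1 N, and no forces looked abnormal. In the pictures only the gripper and the ring touched the pliers.
- **Bystanders:** none was touched that I know of, though I made no separate final check of them.

**Less certain**
- **Early drop:** on the way down the ring seems to have reached the hub before I expected it, shifted 1.5–2.5 mm towards the pliers. I moved the pliers back 2.2 mm, but the ring followed only about 0.5 mm. My final estimate is a centred ring, with about 3 mm of clearance at the bridge. It comes from image-edge measurements good to about 1 mm.
- **Shoulders:** I could not tell whether the plier shoulders press on the lugs or whether it is only pin friction.
- **Views:** I had used all 12 picture views before the final nudges, so those were checked by numbers only.

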